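# Push a small parcel through the spring flap of the outgoing tray

## Robot

A 7-joint arm with a two-finger parallel gripper is mounted at the origin on the work surface. World frame = base frame: x ahead of the robot, y to its left, z up, the work surface at z = 0. Lengths are in m, angles in rad, forces in N, time in s.
With the tool pointing down it reaches from about 0.425 to 0.8 m from the base axis. Payload 8.3 kg.
Tool frame: the origin (TCP) lies midway between the tips of the shut fingers; the grasp point (between the pads) lies 19 mm behind it; z points along the fingers, y is the line along which they close (so a half turn about z gives the same grasp; the last joint's range is limited). The gripper opens to 85 mm and grips with 20 to 120 N. Pads are 22 mm wide; open, the fingers measure 114 mm over their backs; the gripper's body (76 mm by 85 mm) begins 54 mm behind the grasp point. The pads swing forward as they close: fully open they stand 13 mm farther back than shut.
Start: joints at [1.052, 0.383, 0.016, 1.37, -0.006, 1.388, -0.046], TCP at [0.275, -0.561, 0.231] pointing down, gripper open.
Joint ranges: [-2.95, 2.95], [-0.25, 2.06], [-1.52, 1.56], [0.18, 2.33], [-1.44, 4.58], [0.02, 2.06], [-3.01, 3.01]. Speed limits (rad/s): [2.39, 2.39, 3.01, 3.01, 3.14, 3.14, 3.14].

## Interface

Orientations are given as a unit quaternion [x, y, z, w].
In Python, from station import readout, eyes, workorder, spotter gives the robot as it stands.
- The arm moves only by the tool carry_out, never from a script. Its argument "targets" is a list of rows, each an object of numbers: "x", "y", "z": the shift along the world's x, y, z in mm; "roll": the turn about the world's z in degrees; "fingers": the closure in counts, from 0 (fully open) to 255 (shut). In form: [{"x": .., "y": .., "z": .., "roll": .., "fingers": ..}, ...]. A call has 1 to 20 rows; each row is the pose to reach, as a shift and turn from the pose commanded when the call began; what a row does not reach only later rows make up. A row lasts 1/8 s, in which the tool goes at most 62.5 mm and 10.7 degrees, less where a joint would pass 70% of its speed; a pose out of reach is approached as far as the arm can. A call with a gripper value outside its range is refused whole. The fingers move at their own pace and stop on an object; "force" is the grip in N (left out, the last holds). Time passes only in rows, so rows that repeat a pose let the fingers close. It gives the time, the measured TCP pose, the force, the opening and the grip force at its end, in the units of the state.
- readout.sense(): the state, without advancing time (a new reading comes with each control period).
- eyes.grab_frame(name): name is "scene" or "top" or "wrist"; returns a dict with "frame" (480x640x3 uint8, blue, green, red), "depth" (480x640 float32, m along the optical axis (not along the pixel's ray), 0 where there is no reading), "fx", "fy", "cx", "cy" (pixels), "origin" and "orientation" of the camera in the world. Camera axes: x right, y down, z forward; pixel columns grow to the right and rows downward; lengths in m; the calibration is good to about 2 mm. The wrist camera is an equidistant fisheye: a pixel r from the principal point sees the ray r / f radians off the axis. A picture is of the moment at which its call begins.
- workorder.close_job(): hands the job in; it is judged then, once.
Trained networks look in a picture, given as the dict that the camera call returned (one of the last four; its "shot" number tells which), for a name from the list of things; names that differ only in an ending like _2 or _b are one class to them, and where a whole thing is asked for, a point or a joint stands for the part that bears it (a point fixed in the world has none). Each returns a list of dicts, best first, with "score" (0 to 1); they miss things now and then, are a little off and sometimes report something else, mostly with a low value. They report only what shows in the picture. A call takes as long as a camera call. They do not tell look-alikes from the thing itself.
- spotter.trace(query, picture): "region" (480x640 bool, what is visible of it) and "location" ([column, row] as shares, 0 to 1, of the picture: columns of its width, rows of its height, amid what is visible of it).
- spotter.pinpoint(query, picture): "location" ([column, row] as shares, 0 to 1, of the picture: columns of its width, rows of its height: a listed point, or the origin of a listed thing).
The state is a dict: "time_s": time; "joints": joint angles; "dq": joint speeds; "effort": joint torques, N m; "position": TCP position; "tool_rot": TCP orientation; "ft_force": force on the tool from outside, world axes, zero at the start; "moment": the same for the moment, N m; "grip_width": opening from 0.0 (shut) to 1.0 (fully open); "finger_force": force on a finger pad.
Only numpy, scipy, OpenCV 4.12 (cv2) and the standard library are available. Lean on these libraries where they do the work, as an engineer would, in place of code of your own. Each camera call takes 0.05 s, during which the arm holds its last target. There are 200 camera calls.

## Task

Push the little red-taped carton along its lane and through the yellow self-closing flap into the outgoing tray: hold the flap open with one finger while the other finger slides the carton past it, then let the flap swing fully shut behind the carton. Never use the carton to push the flap and never let the flap press on it; do not lift or tip the carton, and leave the other things where they are.

Things in the scene. Friction and masses are not known exactly. Their poses are not given: they have to be found in the camera images.
- dock: Fixed aluminium plate, 4 mm thick (x -140 to 250, y -135 to 145 mm, top at z = 4 mm) with a lane and, behind it, an open-topped grey tray; its place and yaw vary. Origin: on the bench surface under the lane's centre line, in the plane of the shut flap. +x runs along the lane into the tray, +y left, z up. All x, y, z in mm below are in this frame.
- lane (a point): Start of the lane's centre line: x = -140, y = 0, z = 4 mm (plate top). The lane lies between two black guide strips, 6 mm wide, inner faces at y = -25 and +25, tops at z = 10, from x = -140 to +110.
- tray (a point): Centre of the tray's floor (plate top), at x = 123, y = 13, z = 4. Inside, the tray reaches from x = 3 to 243 and y = -109 to +136; walls 6 mm thick, tops at z = 50. The mouth in its front wall (x = 0) has no top bar and runs from y = -29 to the hinge post (y 124 to 136, top z = 56). With the flap shut only y = -29 to +8 is free, too little for the carton.
- flap (a joint): Angle of the upright yellow flap with one black band near its free edge: 0 shut (along y across the mouth), grows as it swings into the tray (+x), stop at 1.45 rad. A spring always shuts it: 0.20 N m shut, 0.31 N m wide open (about 3 N at 60 mm from the hinge). A finger more than about 95 mm beyond the plane x = 0 slips past the free edge and the flap snaps back behind it.
- flap_hinge (a point): The flap's vertical hinge axis, at x = 0, y = +118, at mid height (z = 34). The flap is a plate 5 mm thick reaching 110 mm from here to its free edge (at y = +8 when shut) and standing from z = 12 to 56. Its free edge sweeps a circle of 110 mm about this axis: in the lane the carton is clear of it once its centre is at x = 80 or more.
- flap_tip (a point): Middle of the flap's free edge, z = 34 mm, 110 mm from the hinge.
- carton: Small closed brown carton with a red tape and a white label, 40 mm along x, 44 mm along y, 36 mm high, 60 to 130 g, standing loose in the lane (3 mm play at each side) before the flap, its centre 45 to 85 mm before the flap's plane. Origin: centre of its underside; its axes start nearly along the dock's. It slides on the plate (friction about 0.6).
- waiting: Bystander: brown carton with blue tape, 60 x 50 x 40 mm, on the plate to the right of the lane. Origin: centre of its underside.
- packed_a: Bystander: brown carton with blue tape, 50 x 75 x 42 mm, at the far left inside the tray, its near side 165 mm or more beyond the shut flap. Origin: centre of its underside.
- packed_b: Bystander: brown carton with white tape, 55 x 70 x 36 mm, at the far right inside the tray, its near side 165 mm or more beyond the shut flap. Origin: centre of its underside.
- tape_roll: Bystander: amber roll of packing tape lying flat, 96 mm across, 48 mm high, on the bench. Origin: centre of its underside.
- mug: Bystander: blue mug, 80 mm across, 95 mm high, on the bench. Origin: centre of its underside.
- spray: Bystander: white bottle with a red cap, 56 mm across, 140 mm high, on the bench. Origin: centre of its underside.
- stapler: Bystander: blue and black stapler, 140 x 36 x 60 mm, on the bench. Origin: centre of its underside.
Things that resemble listed ones, but are neither listed nor needed, are in the scene too. What is shaped like the carton but green is not meant.

How it is judged:
By the outcome, as a careful person would: the job done as asked, in the order asked, and still so for the second after the job is handed in, with the robot touching nothing.
It also fails if it takes over 40 s, if anything falls off the work surface, if the arm or the gripper's body presses on something with over 40 N, if the wrist force passes 120 N, or if a joint passes its speed limit or range.

## Working session

There is one attempt and no reset: what is moved stays moved. The work goes in short steps, Python scripts to look and compute and a tool call to move; the robot and the scene stay as the last step left them, time stands still between calls to the robot, and variables do not carry over. Pictures are saved under pics/ and viewed, at most 10 in all, crops included, and the job is handed in when it is done.

Besides the shell and the picture viewer there is one more tool, called after "Call:" as name(argument=value, ...) on one line, values as JSON. carry_out: Moves the arm, as the interface text tells. Its arguments: {"type":"object","properties":{"targets":{"type":"array"},"force":{"type":"number"}},"required":["targets"]}

```bash
mkdir -p pics; ls
cat > h.py <<'E'
import numpy as np, cv2
from scipy.spatial.transform import Rotation as R
from station import readout, eyes, workorder, spotter
def world(p,u,v,d):
    u=np.asarray(u,float);v=np.asarray(v,float)
    c=np.stack([(u-p['cx'])/p['fx']*d,(v-p['cy'])/p['fy']*d,d],-1)
    return R.from_quat(p['orientation']).apply(c)+np.array(p['origin'])
def cloud(p):
    v,u=np.mgrid[:480,:640]
    return world(p,u.ravel(),v.ravel(),p['depth'].ravel()).reshape(480,640,3)
E
python3 - <<'E'
from h import *
for n in ['top','scene']:
    p=eyes.grab_frame(n); cv2.imwrite(f'pics/{n}0.png',p['frame']); np.savez(f'{n}0.npz',**{k:v for k,v in p.items()})
    print(n,p['origin'],p['orientation'],p['fx'])
    W=cloud(p)
    for q in ['lane','tray','flap','flap_hinge','flap_tip','carton','waiting','packed_a']:
        for m,f in (('pin',spotter.pinpoint),):
            try:
                for r in f(q,p)[:3]:
                    u,v=r['location'][0]*640,r['location'][1]*480
                    print(q,m,round(r['score'],2),round(u),round(v),W[int(v),int(u)].round(4))
            except Exception as e: print(q,e)
print(readout.sense())
E
```

```text
pics
top [0.2841852  0.04533886 1.58625504] [ 0.70988002 -0.69717756  0.07792383 -0.06278278] 593.1910251325257
lane pin 0.97 327 312 [ 0.4074 -0.0243  0.0078]
tray pin 0.76 345 217 [ 0.6646 -0.0681  0.0072]
flap it knows: carton, dock, flap_hinge, flap_tip, lane, mug, packed, spray, stapler, tape_roll, tray, waiting
flap_hinge pin 0.44 301 249 [0.5677 0.0505 0.0516]
flap_tip pin 0.52 336 258 [ 0.5451 -0.0443  0.0541]
carton pin 0.82 240 302 [0.4275 0.2069 0.0318]
carton pin 0.5 336 281 [ 0.4863 -0.043   0.0399]
carton pin 0.29 481 225 [ 0.6529 -0.4424  0.007 ]
waiting pin 0.83 367 300 [ 0.4369 -0.1259  0.0505]
packed_a pin 0.6 374 199 [ 0.7107 -0.1464  0.0421]
packed_a pin 0.58 332 186 [ 0.7398 -0.0322  0.0487]
packed_a pin 0.16 479 227 [ 0.6245 -0.4126  0.0939]
scene [1.29877484 0.66380417 1.0401191 ] [ 0.35972596  0.85652566 -0.33907567 -0.14828592] 586.5274516751863
lane pin 0.94 368 198 [ 0.3966 -0.0346  0.0022]
tray pin 0.95 284 242 [ 0.6629 -0.0747  0.0054]
tray pin 0.35 345 210 [ 0.5004 -0.0255  0.0318]
flap it knows: carton, dock, flap_hinge, flap_tip, lane, mug, packed, spr
[... 647 characters left out ...]
971 ,  0.38336273,  0.0163809 ,  1.37009859, -0.00632431,
        1.38820562, -0.04650238]), 'dq': array([-1.73201225e-04, -1.37311901e-03,  7.74477475e-04, -4.79835800e-04,
       -4.29212957e-04,  4.97109029e-04, -5.32394376e-05]), 'effort': array([ 2.22329218e-04, -6.27278924e+01,  8.42534266e-01, -3.72060335e+01,
        1.63625245e-02,  2.59513763e-03, -6.73394695e-06]), 'position': array([ 0.27516401, -0.56114707,  0.23130308]), 'tool_rot': array([ 9.74136640e-01,  2.25959738e-01,  4.11082270e-05, -2.41883992e-05]), 'ft_force': array([-0.23799196,  0.66331704,  0.45204388]), 'moment': array([ 0.04318586,  0.05142833, -0.05300165]), 'finger_force': 0.0, 'grip_width': 0.9997002684790014}
```

Run:
```python
import cv2
a=cv2.imread('pics/top0.png')
cv2.imwrite('pics/top0c.png',cv2.resize(a[140:340,210:410],None,fx=3,fy=3,interpolation=cv2.INTER_CUBIC))
```

```text
(no output)
```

View pics/top0.png

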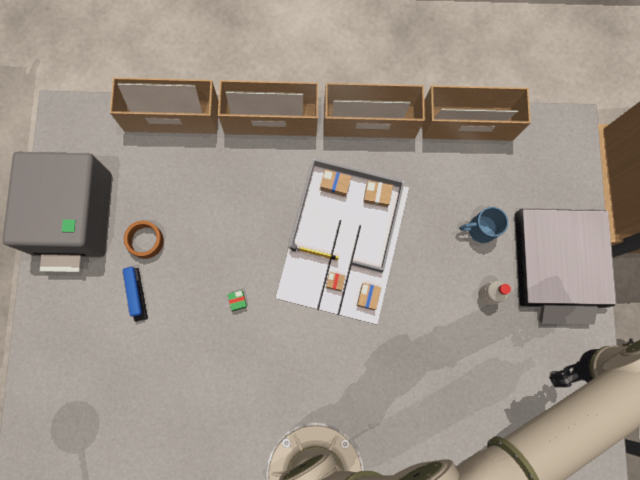

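View pics/top0c.png

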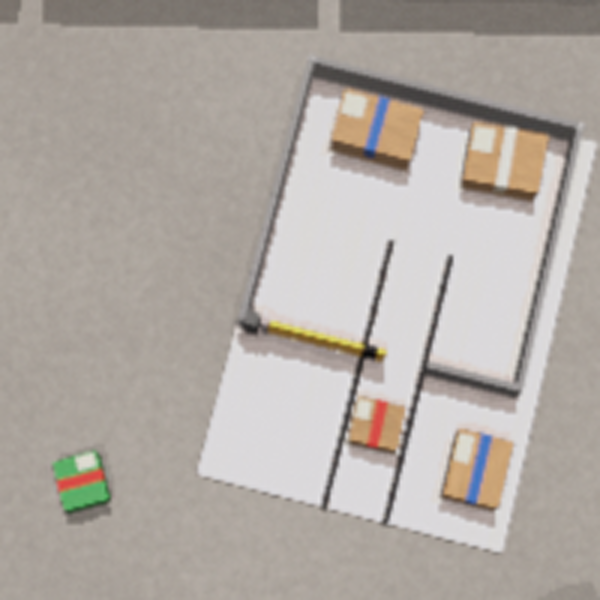

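Candidates: red-taped brown carton (336,281) in the lane; green look-alike (237,300); blue-taped waiting (369,296); packed (335,184) and (378,193) in the tray. Choice: (336,281), since it is the brown one with red tape and white label, in the lane before the yellow flap (the crop confirms it). Next I fit the dock pose.

```bash
cat > fit.py <<'E'
from h import *
from scipy.optimize import minimize
from scipy.ndimage import map_coordinates
S=[]
def add(xs,ys,z,g):
    X,Y=np.meshgrid(xs,ys); S.extend([(x,y,z,g) for x,y in zip(X.ravel(),Y.ravel())])
L=lambda a,b,n=30:np.linspace(a,b,n)
for s in (-1,1):
    for xs in (L(-136,-100),L(40,106)):
        add(xs,[s*27,s*28,s*29],10,20); add(xs,[s*19,s*37],4,225)
add([-137,-134],L(-125,140,40),4,225); add([-145,-142.5],L(-130,140,40),0,165)
add(L(-135,-25),[142,139],4,225); add(L(-135,-25),[147.5,150],0,165)
add(L(-135,230),[-132,-129],4,225); add(L(-135,230),[-137.5,-140],0,165)
add(L(10,240),[139],50,90); add(L(10,240),[-112],50,90); add([246],L(-105,130),50,90); add([0],L(-108,-36),50,90)
S=np.array(S)
def toworld(P,t):
    q=R.from_euler('z',t[2],degrees=True).apply(np.asarray(P,float)); return q/1000+[t[0]/1000,t[1]/1000,0]
def todock(W,t):
    return R.from_euler('z',-t[2],degrees=True).apply(np.asarray(W)*1000-[t[0],t[1],0])
def proj(p,W):
    c=R.from_quat(p['orientation']).inv().apply(W-np.array(p['origin']))
    return c[:,0]/c[:,2]*p['fx']+p['cx'],c[:,1]/c[:,2]*p['fy']+p['cy']
def fit(ps,t0):
    G=[cv2.cvtColor(p['frame'],cv2.COLOR_BGR2GRAY).astype(float) for p in ps]
    def cost(t):
        c=0
        for p,g in zip(ps,G):
            u,v=proj(p,toworld(S[:,:3],t)); c-=np.corrcoef(map_coordinates(g,[v,u],order=1),S[:,3])[0,1]
        return c
    best=min((minimize(cost,np.array(t0)+d,method='Nelder-Mead',options=dict(initial_simplex=np.array(t0)+d+np.array([[0,0,0],[8,0,0],[0,8,0],[0,0,3]]))) for d in ([0,0,0],[6,6,2],[-6,-6,-2],[8,-8,0],[-8,8,0])),key=lambda r:r.fun)
    return best.x,best.fun
def carton(p,t,top=40):
    hsv=cv2.cvtColor(p['frame'],cv2.COLOR_BGR2HSV)
    v,u=np.mgrid[:480,:640]; o=np.array(p['origin'])
    ray=world(p,u.ravel(),v.ravel(),np.ones(u.size))-o
    W=o+ray*((top/1000-o[2])/ray[:,2])[:,None]; D=todock(W,t).reshape(480,640,3)
    h,s=hsv[...,0],hsv[...,1]
    red=((h<6)|(h>174))&(s>150)&(abs(D[...,1])<40)&(D[...,0]>-120)&(D[...,0]<160)
    return D[red],red
E
python3 - <<'E'
from fit import *
ps=[dict(np.load(f'{n}0.npz')) for n in ('top','scene')]
for sel in ([0],[1],[0,1]):
    t,f=fit([ps[i] for i in sel],[543,-55,-14]); print(sel,t.round(2),f)
for p in ps:
    d,_=carton(p,t); print(len(d),d.mean(0),np.percentile(d,[2,98],axis=0).round(1))
    W=cloud(p); D=todock(W.reshape(-1,3),t)
    m=(abs(D[:,1])<28)&(D[:,0]>-130)&(D[:,0]<-8)&(D[:,2]>35)&(D[:,2]<46)
    print('depth top',m.sum(),np.percentile(D[m],[3,97],axis=0).round(1))
    m=(abs(D[:,0])<20)&(D[:,1]>0)&(D[:,1]<112)&(D[:,2]>48)&(D[:,2]<62)
    print('flap top',m.sum(),np.percentile(D[m],[3,50,97],axis=0).round(1))
v=ps[0]['frame'].copy()
u=np.array(proj(ps[0],toworld(S[:,:3],t))).T
v=cv2.resize(v[140:340,210:410],None,fx=3,fy=3)
for a,b in u: cv2.circle(v,(int((a-209.5)*3),int((b-139.5)*3)),1,(0,0,255),-1)
cv2.imwrite('pics/ov.png',v)
E
```

```text
[0] [541.8  -58.65 -13.39] -0.9757752504346673
[1] [545.49 -57.07 -13.45] -0.7668027389971076
[0, 1] [543.74 -57.79 -13.42] -1.6823646434849635
49 [-62.2976259   -0.47590614  40.        ] [[-81.1  -4.7  40. ]
 [-43.2   3.6  40. ]]
depth top 222 [[-80.4 -20.1  35.8]
 [-42.   20.4  44.9]]
flap top 93 [[ -4.7  10.8  48.5]
 [ -1.8  56.7  55.4]
 [  1.6 109.3  61.1]]
23 [-58.44581061  -0.30295646  40.        ] [[-74.4  -3.4  40. ]
 [-40.6   2.3  40. ]]
depth top 204 [[-76.7 -22.1  35.3]
 [-38.   22.6  42.6]]
flap top 109 [[ -1.2   8.2  48.6]
 [  2.9  60.   53.2]
 [  5.8 108.2  58.5]]
```

View pics/ov.png

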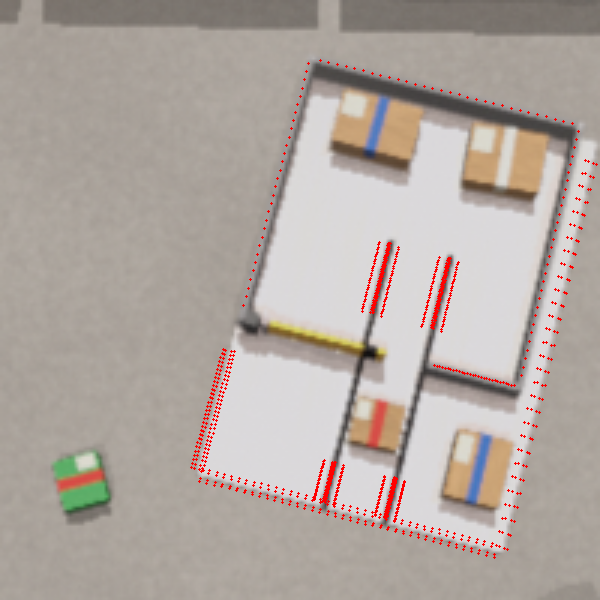

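```bash
cat > plan.py <<'E'
from fit import *
T=[543.7,-57.8,-13.42]
def cmd(B,phi,z,pos,yaw0):
    M=np.array([*B,0.])+49.75*np.array([np.cos(np.radians(phi)),np.sin(np.radians(phi)),0])
    w=toworld(M,T)*1000; r=phi+T[2]+180-yaw0
    return (w-np.array(pos)*1000)[:2].round(1),round((r+180)%360-180,1),round(z-pos[2]*1000,1)
def cur():
    s=readout.sense(); y=R.from_quat(s['tool_rot']).apply([0,1,0]); return s['position'],np.degrees(np.arctan2(y[1],y[0])),s
E
python3 - <<'E'
from plan import *
p,y,s=cur(); print(p,y,cmd((-108,-5),37,100,p,y))
E
```

```text
[ 0.27516401 -0.56114707  0.23130308] -63.881358602261905 (array([207.9, 543.5]), np.float64(-92.5), np.float64(-131.3))
```

Call:
carry_out(targets=[{"x": 40, "y": 50, "z": 0, "roll": 9}, {"x": 60, "y": 110, "z": 0, "roll": 19}, {"x": 80, "y": 170, "z": 0, "roll": 29}, {"x": 100, "y": 230, "z": 0, "roll": 39}, {"x": 120, "y": 290, "z": 0, "roll": 49}, {"x": 140, "y": 350, "z": 0, "roll": 59}, {"x": 165, "y": 410, "z": 0, "roll": 69}, {"x": 185, "y": 470, "z": 0, "roll": 78}, {"x": 200, "y": 520, "z": -20, "roll": 85}, {"x": 208, "y": 543.5, "z": -70, "roll": 87.5}, {"x": 208, "y": 543.5, "z": -120, "roll": 87.5}, {"x": 208, "y": 543.5, "z": -165, "roll": 87.5}, {"x": 208, "y": 543.5, "z": -165, "roll": 87.5}, {"x": 208, "y": 543.5, "z": -165, "roll": 87.5}, {"x": 208, "y": 543.5, "z": -165, "roll": 87.5}])

```text
validation failed for argument at $.ta...
```

Call:
carry_out(targets=[{"x": 40, "y": 50, "z": 0, "roll": 9, "fingers": 0}, {"x": 60, "y": 110, "z": 0, "roll": 19, "fingers": 0}, {"x": 80, "y": 170, "z": 0, "roll": 29, "fingers": 0}, {"x": 100, "y": 230, "z": 0, "roll": 39, "fingers": 0}, {"x": 120, "y": 290, "z": 0, "roll": 49, "fingers": 0}, {"x": 140, "y": 350, "z": 0, "roll": 59, "fingers": 0}, {"x": 165, "y": 410, "z": 0, "roll": 69, "fingers": 0}, {"x": 185, "y": 470, "z": 0, "roll": 78, "fingers": 0}, {"x": 200, "y": 520, "z": -20, "roll": 85, "fingers": 0}, {"x": 208, "y": 543.5, "z": -70, "roll": 87.5, "fingers": 0}, {"x": 208, "y": 543.5, "z": -120, "roll": 87.5, "fingers": 0}, {"x": 208, "y": 543.5, "z": -165, "roll": 87.5, "fingers": 0}, {"x": 208, "y": 543.5, "z": -165, "roll": 87.5, "fingers": 0}, {"x": 208, "y": 543.5, "z": -165, "roll": 87.5, "fingers": 0}])

```text
time_s: 2.55
position: [0.4843, -0.0176, 0.068]
tool_rot: [0.547, 0.837, 0.001, 0.001]
ft_force: [-0.1, -0.6, 0.2]
grip_width: 1.003
finger_force: 0.0
```

```bash
sed -i 's/+180-yaw0/-yaw0/' plan.py
python3 - <<'E'
from plan import *
p,y,s=cur(); print(p,y,cmd((-108,-5),37,4,p,y))
P=eyes.grab_frame('scene'); W=cloud(P); D=todock(W.reshape(-1,3),T).reshape(480,640,3)
m=(D[...,2]>60)&(D[...,2]<110)&(abs(D[...,0]+65)<110)&(abs(D[...,1]-25)<100)
print(m.sum(), np.percentile(D[m],[0.5,2,50,99],axis=0).round(1))
for lo in range(70,125,8):
    k=(D[...,2]>lo)&(D[...,2]<lo+8)&(abs(D[...,0]+65)<80)&(abs(D[...,1]-25)<80); print(lo,k.sum())
a=P['frame'][120:270,250:450]; cv2.imwrite('pics/s1.png',cv2.resize(a,None,fx=4,fy=4,interpolation=cv2.INTER_CUBIC))
w=eyes.grab_frame('wrist'); cv2.imwrite('pics/w1.png',w['frame'])
E
```

```text
[ 0.48426336 -0.01761406  0.06799765] 23.61544606841365 (array([-1.2, -0.1]), np.float64(-0.0), np.float64(-64.0))
127 [[-110.4   -4.8   80. ]
 [-110.1   -0.7   80.2]
 [ -32.    55.2   95.7]
 [ -17.9   65.1  109.5]]
70 0
78 17
86 38
94 33
102 39
110 12
118 11
```

View pics/s1.png

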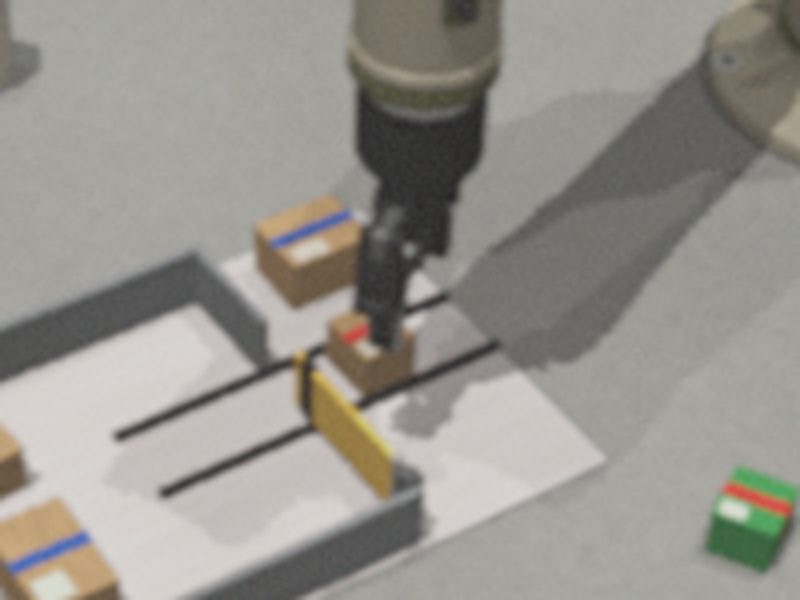

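View pics/w1.png

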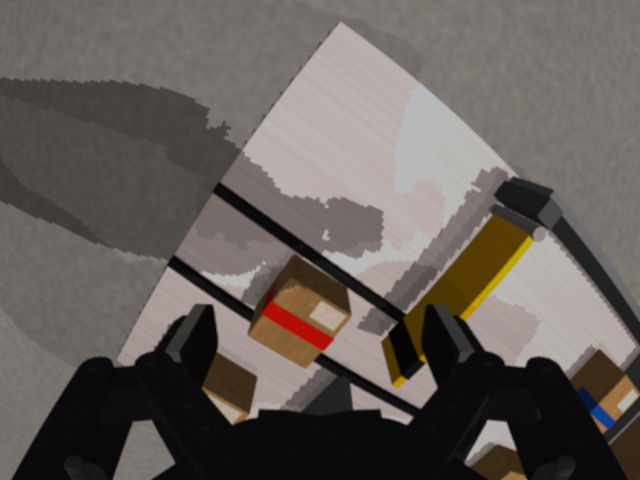

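Run:
```python
from plan import *
p,y,s=cur()
p0=np.array([0.4832,-0.0176,0.004]); y0=23.58
for bx in (-96,-80,-62,-45): print(bx,*cmd((bx,-5),37,4,p0,y0))
for s in np.linspace(0,1,19): 
    B=(-45+109*s,-5-9*s); ph=37+53*s
    A=np.array(B)+99.5*np.array([np.cos(np.radians(ph)),np.sin(np.radians(ph))])
    print(round(s,2),*cmd(B,ph,4,p0,y0),A.round())
```

```text
-96 [11.6 -2.9] 0.0 0.0
-80 [27.1 -6.6] 0.0 0.0
-62 [ 44.6 -10.8] 0.0 0.0
-45 [ 61.2 -14.7] 0.0 0.0
0.0 [ 61.2 -14.7] 0.0 0.0 [34. 55.]
0.06 [ 65.9 -14.3] 2.9 0.0 [37. 58.]
0.11 [ 70.4 -13.9] 5.9 0.0 [40. 62.]
0.17 [ 74.9 -13.6] 8.8 0.0 [42. 65.]
0.22 [ 79.2 -13.4] 11.8 0.0 [45. 68.]
0.28 [ 83.5 -13.2] 14.7 0.0 [47. 71.]
0.33 [ 87.6 -13.2] 17.7 0.0 [49. 73.]
0.39 [ 91.7 -13.2] 20.6 0.0 [51. 76.]
0.44 [ 95.6 -13.3] 23.6 0.0 [52. 78.]
0.5 [ 99.5 -13.5] 26.5 0.0 [54. 80.]
0.56 [103.2 -13.8] 29.4 0.0 [55. 81.]
0.61 [106.9 -14.2] 32.4 0.0 [57. 83.]
0.67 [110.5 -14.7] 35.3 0.0 [58. 84.]
0.72 [114.1 -15.3] 38.3 0.0 [59. 85.]
0.78 [117.6 -16.1] 41.2 0.0 [60. 85.]
0.83 [121. -17.] 44.2 0.0 [61. 86.]
0.89 [124.4 -17.9] 47.1 0.0 [62. 86.]
0.94 [127.7 -19. ] 50.1 0.0 [63. 86.]
1.0 [131.  -20.3] 53.0 0.0 [64. 86.]
```

Call:
carry_out(targets=[{"x": -1, "y": 0, "z": -25, "roll": 0, "fingers": 0}, {"x": -1, "y": 0, "z": -50, "roll": 0, "fingers": 0}, {"x": -1, "y": 0, "z": -64, "roll": 0, "fingers": 0}, {"x": -1, "y": 0, "z": -64, "roll": 0, "fingers": 0}, {"x": -1, "y": 0, "z": -64, "roll": 0, "fingers": 0}])

```text
time_s: 3.28
position: [0.4831, -0.0177, 0.0034]
tool_rot: [0.547, 0.837, 0.0, 0.001]
ft_force: [0.2, -1.1, 0.4]
grip_width: 0.999
finger_force: 0.0
```

First push leg (flap opens, carton to about x = -14).

Call:
carry_out(targets=[{"x": 6, "y": -1.4, "z": 0, "roll": 0, "fingers": 0}, {"x": 12, "y": -2.9, "z": 0, "roll": 0, "fingers": 0}, {"x": 17, "y": -4.1, "z": 0, "roll": 0, "fingers": 0}, {"x": 22, "y": -5.3, "z": 0, "roll": 0, "fingers": 0}, {"x": 27, "y": -6.5, "z": 0, "roll": 0, "fingers": 0}, {"x": 32, "y": -7.7, "z": 0, "roll": 0, "fingers": 0}, {"x": 37, "y": -8.9, "z": 0, "roll": 0, "fingers": 0}, {"x": 42, "y": -10.1, "z": 0, "roll": 0, "fingers": 0}, {"x": 47, "y": -11.3, "z": 0, "roll": 0, "fingers": 0}, {"x": 52, "y": -12.5, "z": 0, "roll": 0, "fingers": 0}, {"x": 57, "y": -13.7, "z": 0, "roll": 0, "fingers": 0}, {"x": 61, "y": -14.7, "z": 0, "roll": 0, "fingers": 0}, {"x": 61, "y": -14.7, "z": 0, "roll": 0, "fingers": 0}])

```text
time_s: 4.9
position: [0.5431, -0.0312, 0.0025]
tool_rot: [0.547, 0.837, 0.0, -0.001]
ft_force: [-6.1, 2.7, 6.3]
grip_width: 1.0
finger_force: 3.8
```

Run:
```python
from plan import *
p,y,s=cur(); print(p,y,s['ft_force'])
P=eyes.grab_frame('scene'); d,_=carton(P,T); print(len(d),d.mean(0) if len(d) else 0)
a=P['frame'][120:270,230:430]; a=cv2.resize(a,None,fx=3,fy=3,interpolation=cv2.INTER_CUBIC)
w=cv2.resize(eyes.grab_frame('wrist')['frame'],(600,450)); cv2.imwrite('pics/s2.png',cv2.resize(np.hstack([a,w]),(800,300)))
```

```text
[ 0.54310351 -0.03122057  0.00245429] 23.707059201754557 [-6.09293871  2.74909073  6.30640874]
0 0
```

View pics/s2.png

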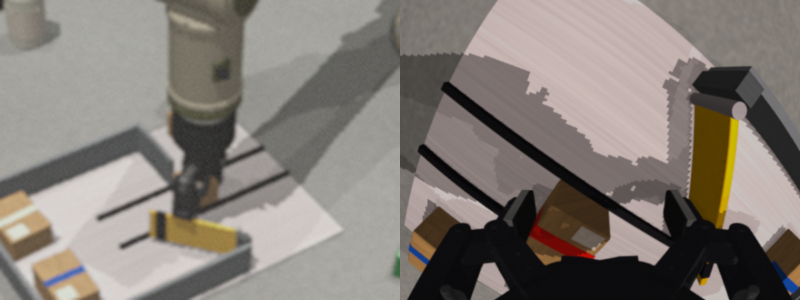

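Call:
carry_out(targets=[{"x": 0, "y": 0, "z": 2, "roll": 0, "fingers": 0}, {"x": 4.7, "y": 0.4, "z": 2, "roll": 2.9, "fingers": 0}, {"x": 9.2, "y": 0.8, "z": 2, "roll": 5.9, "fingers": 0}, {"x": 13.7, "y": 1.1, "z": 2, "roll": 8.8, "fingers": 0}, {"x": 18, "y": 1.3, "z": 2, "roll": 11.8, "fingers": 0}, {"x": 22.3, "y": 1.5, "z": 2, "roll": 14.7, "fingers": 0}, {"x": 26.4, "y": 1.5, "z": 2, "roll": 17.7, "fingers": 0}, {"x": 30.5, "y": 1.5, "z": 2, "roll": 20.6, "fingers": 0}, {"x": 34.4, "y": 1.4, "z": 2, "roll": 23.6, "fingers": 0}, {"x": 38.3, "y": 1.2, "z": 2, "roll": 26.5, "fingers": 0}, {"x": 38.3, "y": 1.2, "z": 2, "roll": 26.5, "fingers": 0}])

```text
time_s: 6.38
position: [0.5826, -0.0337, 0.0047]
tool_rot: [0.342, 0.94, -0.001, 0.001]
ft_force: [-0.7, -5.0, 3.2]
grip_width: 1.001
finger_force: 2.7
```

Run:
```python
from plan import *
p,y,s=cur(); print(p,y,s['ft_force'])
P=eyes.grab_frame('scene'); d,_=carton(P,T); print(len(d),d.mean(0) if len(d) else 0)
a=P['frame'][120:270,230:430]; a=cv2.resize(a,None,fx=3,fy=3,interpolation=cv2.INTER_CUBIC)
w=cv2.resize(eyes.grab_frame('wrist')['frame'],(600,450)); cv2.imwrite('pics/s3.png',cv2.resize(np.hstack([a,w]),(800,300)))
```

```text
[ 0.5826481  -0.03370446  0.00471046] 49.98628284744503 [-0.67931215 -4.98222936  3.17699035]
27 [45.92813463  0.4968567  40.        ]
```

View pics/s3.png

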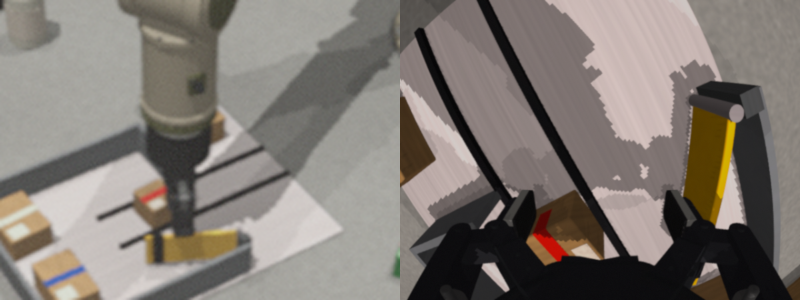

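Call:
carry_out(targets=[{"x": 3.7, "y": -0.3, "z": 0, "roll": 2.9, "fingers": 0}, {"x": 7.4, "y": -0.7, "z": 0, "roll": 5.9, "fingers": 0}, {"x": 11, "y": -1.2, "z": 0, "roll": 8.8, "fingers": 0}, {"x": 14.6, "y": -1.8, "z": 0, "roll": 11.8, "fingers": 0}, {"x": 18.1, "y": -2.6, "z": 0, "roll": 14.7, "fingers": 0}, {"x": 21.5, "y": -3.5, "z": 0, "roll": 17.7, "fingers": 0}, {"x": 24.9, "y": -4.4, "z": 0, "roll": 20.6, "fingers": 0}, {"x": 28.2, "y": -5.5, "z": 0, "roll": 23.6, "fingers": 0}, {"x": 31.5, "y": -6.8, "z": 0, "roll": 26.5, "fingers": 0}, {"x": 31.5, "y": -6.8, "z": 0, "roll": 26.5, "fingers": 0}])

```text
time_s: 7.72
position: [0.6126, -0.0385, 0.0044]
tool_rot: [0.116, 0.993, -0.0, -0.001]
ft_force: [-5.7, -1.1, 6.4]
grip_width: 0.998
finger_force: 5.1
```

Run:
```python
from plan import *
p,y,s=cur(); print(p,y,s['ft_force'])
P=eyes.grab_frame('scene'); d,_=carton(P,T); print(len(d),d.mean(0) if len(d) else 0, np.percentile(d,[2,98],axis=0).round(1))
W=cloud(P); D=todock(W.reshape(-1,3),T)
m=(abs(D[:,1])<30)&(D[:,0]>50)&(D[:,0]<140)&(D[:,2]>34)&(D[:,2]<44)
print(m.sum(),np.percentile(D[m],[3,50,97],axis=0).round(1))
a=P['frame'][120:270,230:430]; a=cv2.resize(a,None,fx=3,fy=3,interpolation=cv2.INTER_CUBIC)
w=cv2.resize(eyes.grab_frame('wrist')['frame'],(600,450)); cv2.imwrite('pics/s4.png',cv2.resize(np.hstack([a,w]),(800,300)))
```

```text
[ 0.61264722 -0.03846738  0.004407  ] 76.63785010307794 [-5.71006187 -1.13953785  6.41931126]
35 [93.43849999  1.48354843 40.        ] [[ 74.5  -1.8  40. ]
 [112.6   4.7  40. ]]
264 [[ 6.160e+01 -1.950e+01  3.470e+01]
 [ 9.480e+01  1.000e-01  3.850e+01]
 [ 1.152e+02  2.310e+01  4.260e+01]]
```

View pics/s4.png

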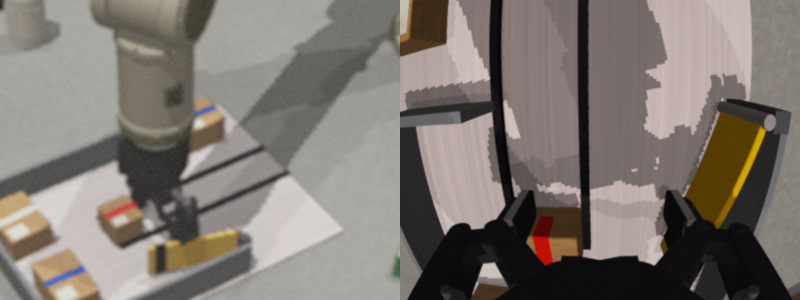

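Call:
carry_out(targets=[{"x": -3.3, "y": 1.3, "z": 0, "roll": -2.9, "fingers": 0}, {"x": -6.6, "y": 2.4, "z": 0, "roll": -5.9, "fingers": 0}, {"x": -13.4, "y": 4.2, "z": 0, "roll": -11.8, "fingers": 0}, {"x": -20.5, "y": 5.6, "z": 0, "roll": -17.7, "fingers": 0}, {"x": -27.8, "y": 6.5, "z": 0, "roll": -23.6, "fingers": 0}, {"x": -35.4, "y": 7, "z": 0, "roll": -29.4, "fingers": 0}, {"x": -43.4, "y": 7.1, "z": 0, "roll": -35.3, "fingers": 0}, {"x": -51.8, "y": 6.9, "z": 0, "roll": -41.2, "fingers": 0}, {"x": -60.6, "y": 6.4, "z": 0, "roll": -47.1, "fingers": 0}, {"x": -69.8, "y": 5.6, "z": 0, "roll": -53, "fingers": 0}, {"x": -78, "y": 7.6, "z": 0, "roll": -53, "fingers": 0}, {"x": -86, "y": 9.5, "z": 0, "roll": -53, "fingers": 0}, {"x": -94, "y": 11.4, "z": 0, "roll": -53, "fingers": 0}, {"x": -102, "y": 13.3, "z": 0, "roll": -53, "fingers": 0}, {"x": -110, "y": 15.2, "z": 0, "roll": -53, "fingers": 0}, {"x": -118, "y": 17.1, "z": 0, "roll": -53, "fingers": 0}, {"x": -126, "y": 19, "z": 0, "roll": -53, "fingers": 0}, {"x": -134, "y": 21, "z": 0, "roll": -53, "fingers": 0}, {"x": -136, "y": 21.5, "z": 0, "roll": -53, "fingers": 0}, {"x": -136, "y": 21.5, "z": 0, "roll": -53, "fingers": 0}])

```text
time_s: 10.32
position: [0.477, -0.0164, 0.0044]
tool_rot: [0.547, 0.837, 0.0, 0.0]
ft_force: [-0.6, 0.3, -0.1]
grip_width: 0.996
finger_force: 0.0
```

Call:
carry_out(targets=[{"x": 0, "y": 0, "z": 30, "roll": 0, "fingers": 0}, {"x": 0, "y": 0, "z": 70, "roll": 0, "fingers": 0}, {"x": 0, "y": 0, "z": 120, "roll": 0, "fingers": 0}, {"x": 0, "y": -20, "z": 180, "roll": 0, "fingers": 0}, {"x": 0, "y": -70, "z": 220, "roll": 0, "fingers": 0}, {"x": 0, "y": -130, "z": 220, "roll": 0, "fingers": 0}, {"x": 0, "y": -190, "z": 220, "roll": 0, "fingers": 0}, {"x": 0, "y": -250, "z": 220, "roll": 0, "fingers": 0}, {"x": 0, "y": -250, "z": 220, "roll": 0, "fingers": 0}, {"x": 0, "y": -250, "z": 220, "roll": 0, "fingers": 0}])

```text
time_s: 11.58
position: [0.4771, -0.266, 0.224]
tool_rot: [0.548, 0.837, 0.0, -0.0]
ft_force: [0.4, 0.3, -0.1]
grip_width: 0.999
finger_force: 0.0
```

Run:
```python
from plan import *
p,y,s=cur(); print(p,s['ft_force'],s['time_s'])
for n in ('top','scene'):
    P=eyes.grab_frame(n); d,_=carton(P,T); print(len(d),d.mean(0) if len(d) else 0)
    D=todock(cloud(P).reshape(-1,3),T); m=(abs(D[:,0])<20)&(D[:,1]>0)&(D[:,1]<112)&(D[:,2]>48)&(D[:,2]<62)
    if m.sum(): print('flap',np.percentile(D[m],[3,50,97],axis=0).round(1))
    if n=='top': a=cv2.resize(P['frame'][140:340,210:410],(500,500))
    else: b=cv2.resize(P['frame'][120:320,200:400],(500,500))
cv2.imwrite('pics/end.png',cv2.resize(np.hstack([a,b]),(800,400)))
```

```text
[ 0.47713266 -0.26602735  0.22399474] [ 0.43754824  0.31987566 -0.11618491] 11.575
46 [90.2549042   1.51999903 40.        ]
flap [[ -4.4  11.1  49. ]
 [ -2.3  62.1  56.1]
 [  1.5 108.3  61.6]]
29 [95.06183019  1.63311958 40.        ]
flap [[ -0.8  11.7  48.4]
 [  2.8  62.1  53.4]
 [  5.5 108.4  58.5]]
```

View pics/end.png

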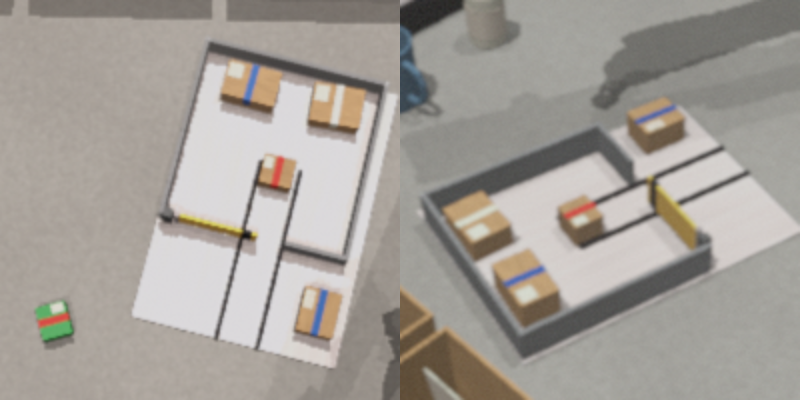

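The carton stands in the tray at x ≈ 93, the flap is shut, and the other things are unmoved.

```bash
python3 -c "
from station import workorder; print(workorder.close_job())"
```

```text
the job is handed in; nothing more can be done
None
```

The red-taped carton is in the tray about 93 mm past the flap plane, the flap is fully shut behind it, the other things on the dock look unmoved, and the job was handed in at about 12 s (no verdict was returned).

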